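# Present the glass calibration slide to the code reader

### The job

Take the notched glass slide out of the wooden rack by its clear end, never touching the frosted end (the one with the notched top corner), and tip it, notched edge uppermost, so that its label looks up squarely into the code reader's lens. Hold the label still in the line of sight, about 15 cm from the lens, and finish while holding it there in the gripper, touching nothing else. Leave the amber plate and all else on the bench as they are.

Things in the scene. Friction and masses are not known exactly. Their poses are not given: they have to be found in the camera images.
- slide: Pale green glass slide 110 long x 8 thick x 50 tall, 105 g, upright on a long edge in either slot of the rack, 18 mm above the bench. Origin: middle of its lower edge; +x to the frosted end, +y out of the label face, +z up. Clear from x = -55 to +20 mm, frosted from +20 to +55. Notch: a missing 10 x 10 mm top corner of the frosted end, at top left seen from the label side.
- label (a point): Centre of the label, a pale yellow sticker 27 long x 32 tall with a black code patch, on the +y face of the frosted end: at x = +35, y = +4, z = +20 mm of the slide. Axes as the slide's.
- notch (a point): Centre of the missing corner: x = +50, y = 0, z = +45 mm of the slide.
- frosted_end: The pale frosted end of the slide (x from +20 to +55 mm of the slide), rigid with it; origin and axes are the slide's. The fingers may not touch it.
- rack: Fixed wooden block 150 x 120 x 32 tall, origin under its centre. Two slots along its x at y = -31 and +31 mm, 112 long x 10 wide x 14 deep (floor 18 mm above the bench): a plate in a slot stands 36 mm proud, upright, 1 mm free on each side. Place and heading vary: the label may face to or away from the robot.
- amber_plate: Plain amber glass plate, 110 x 8 x 50, no notch, no frosted end, standing in the other slot. Origin: middle of its lower edge. Leave it.
- reader: Fixed code reader on the bench: black base 120 x 120 x 14, grey post 22 in diameter standing 10 mm beyond the base's centre, topped at 350 mm. Origin: middle of the base's underside; its front (-x of its own frame) faces roughly the robot.
- reader_head: Blue head, 56 wide, 50 high, 88 long, with a white ring 60 in diameter round the black lens. Origin: centre of the lens face, 85 mm in front of and 285 mm above the reader's origin. Line of sight: the head's -x axis, forward and 45 degrees down (15 cm out it is about 18 cm above the bench). y is level, z leans up and forward, towards the robot's side.
- taper_holder_a: Steel taper tool holder standing on its flange, 62 in diameter, 106 tall, origin under its centre. Leave it.
- taper_holder_b: A second one like it. Leave it.
- teal_box: Teal plastic box with lid, 120 x 160 x 55 tall, origin under its centre. Leave it.
- wrench: Steel spanner lying flat between rack and reader, under 20 mm tall. Leave it.
There are look-alikes about, which are no part of the job. Of the things that look like the slide, the smallest one is meant.

How it is judged (in metres and radians):
On the way:
1. the slide is lifted clear of the rack in the fingers (height (world z) of label above 0.085 m and contact force between the fingers and slide above 1 N and contact force between slide and rack below 0.05 N), for 0.2 s.
At the end, for the whole second after the job is handed in: Slide still, in the fingers, off rack and reader; label centre within 30 mm of the line of sight (sideways, up-down), 100 to 200 mm from the lens; label facing the lens within 0.4 rad, looking up, notched edge uppermost; amber plate and bystanders within 30 mm of their start (x of label in the frame of reader_head between -0.2 and -0.1 m and y of label in the frame of reader_head between -0.03 and 0.03 m and z of label in the frame of reader_head between -0.03 and 0.03 m and angle between the y axis of slide and the x axis of reader_head, either way round below 0.4 rad and angle between slide's own y axis and vertical below 1.25 rad and angle between slide's own z axis and vertical below 1.25 rad and linear speed of slide below 0.02 m/s and contact force between slide and reader below 0.05 N and contact force between the fingers and slide above 1 N and contact force between slide and rack below 0.05 N and distance of each of amber_plate, taper_holder_a, taper_holder_b, teal_box, wrench from where it was at the start of the episode below 0.03 m); the arm keeps its last pose, push and grip.
It fails at once if the fingers touch the frosted end (contact force between the fingers and frosted_end above 0.5 N).
It fails at once if the amber plate or a bystander is disturbed (moved over 30 mm) (distance of any of amber_plate, taper_holder_a, taper_holder_b, teal_box, wrench from where it was at the start of the episode above 0.03 m).
It also fails if it takes over 35 s, if anything falls off the work surface, if the arm or the gripper's body presses on something with over 40 N, if the wrist force passes 120 N, or if a joint passes its speed limit or range.

### The arm

A 6-joint arm with a two-finger parallel gripper is mounted at the origin on the work surface. World frame = base frame: x ahead of the robot, y to its left, z up, the work surface at z = 0. Lengths are in mm, angles in degrees, forces in N, time in s.
With the tool pointing down it reaches from about 350 to 875 mm from the base axis. Payload 4.2 kg.
Tool frame: the origin (TCP) lies at the centre of the arm's flange, where the gripper is bolted on; the fingertips stand 182 mm ahead of it and the grasp point (between the pads) lies 164 mm ahead of it; z points along the fingers, x is the direction in which the jaws open and shut, and the axes are right-handed (so a half turn about z gives the same grasp; the last joint's range is limited). The gripper opens to 87 mm and grips with 3 to 60 N. Pads are 19 mm wide; open, the fingers measure 117 mm over their backs; the gripper's body (75 mm by 190 mm) begins 51 mm behind the grasp point.
Start: joints at [14.817, 22.042, 0.453, 0, -68.411, -14.817], TCP at [624.98, 0.025, 404.75] pointing down, gripper open.
Joint ranges: [-179.83, 179.83], [-69.29, 118.12], [-61.27, 80.66], [-181.25, 117.63], [-171.15, -9.14], [-177.46, 177.46]. Speed limits (degrees/s): [159.86, 159.86, 180, 180, 180, 180].

### API

Orientations are given as [roll, pitch, yaw] about the fixed x, y, z axes, in that order (R = Rz(yaw) Ry(pitch) Rx(roll)).
In Python, from cell import get_state, optics, r gives the robot as it stands.
- The arm moves only by the tool send_rows, never from a script. Its argument "plan" is a list of rows, each an object of numbers: "x", "y", "z": the shift along the tool's x, y, z in mm; "rx", "ry", "rz": the turn, a rotation vector about the tool's x, y, z in rad. A call has 1 to 10 rows; each row is the pose to reach, as a shift and turn from the pose measured when the call began, along the tool's axes at that moment; what a row does not reach only later rows make up. A row lasts 1/8 s, in which the tool goes at most 62.5 mm and 10.7 degrees, less where a joint would pass 70% of its speed; a pose out of reach is approached as far as the arm can. A call with a gripper value outside its range is refused whole. "hand" is the closure in counts, from 0 (fully open) to 255 (shut), set as the call begins (left out, the last holds). The fingers move at their own pace and stop on an object; "force" is the grip in N (left out, the last holds). Time passes only in rows, so rows that repeat a pose let the fingers close. It gives the time, the measured TCP pose, the force and the opening at its end, in the units of the state.
- get_state(): the state, without advancing time (a new reading comes with each control period).
- optics.read_camera(name): name is "scene" or "side" or "wrist"; returns the picture (420x560x3 uint8, red, green, blue); there is no depth.
- optics.get_calibration(name): a dict with "fx", "fy", "cx", "cy" (pixels), "distortion" ([k1, k2, p1, p2, k3] as OpenCV has them; the pictures are not rectified), "R" (3x3) and "t" (3): a world point X has camera coordinates R X + t; the wrist camera has in their place "hand_eye" (4x4, takes a point from camera to tool coordinates, whose origin is the TCP and whose axes are the tool frame's). Camera axes: x right, y down, z forward; pixel columns grow to the right and rows downward; lengths in mm; the calibration is good to about 2 mm. A picture is of the moment at which its call begins: read the wrist's pose just before it. get_calibration takes no time and is no camera call.
- r.finish_job(): hands the job in, once; it reports no verdict.
The state is a dict: "clock": time; "joints": joint angles; "dq": joint speeds; "effort": joint torques, N m; "tcp_pos": TCP position; "ee_rot": TCP orientation; "force": force on the tool from outside, world axes, zero at the start; "wrist_torque": the same for the moment, N m; "finger_gap": opening from 0.0 (shut) to 1.0 (fully open).
Only numpy, scipy, OpenCV 4.12 (cv2) and the standard library are available. Lean on these libraries where they do the work, as an engineer would, in place of code of your own. Each camera call takes 0.05 s, during which the arm holds its last target. There are 200 camera calls.

## Working session

There is one attempt and no reset: what is moved stays moved. The work goes in short steps, Python scripts to look and compute and a tool call to move; the robot and the scene stay as the last step left them, time stands still between calls to the robot, and variables do not carry over. Pictures are saved under pics/ and viewed, about 8 in all and at most 12, crops included, and the job is handed in when it is done.

Besides the shell and the picture viewer there is one more tool, called after "Emit:" by a JSON object that holds its "api" and its "payload", one argument or row to a line. send_rows: Moves the arm, as the interface text tells. Its arguments: {"type":"object","properties":{"plan":{"type":"array","items":{"type":"object","properties":{"x":{"type":"number"},"y":{"type":"number"},"z":{"type":"number"},"rx":{"type":"number"},"ry":{"type":"number"},"rz":{"type":"number"}}}},"hand":{"type":"number"},"force":{"type":"number"}},"required":["plan"]}

```bash
ls; mkdir -p pics; python3 - <<'E'
from cell import get_state, optics, r
import cv2,numpy as np
print(get_state())
for n in("scene","side","wrist"):
    im=optics.read_camera(n); cv2.imwrite(f"pics/{n}0.png",im[:,:,::-1]); print(n,optics.get_calibration(n))
E
```

```text
pics
{'clock': 0.0, 'joints': array([ 1.48172149e+01,  2.20904981e+01,  3.80173952e-01, -2.89572299e-02,
       -6.84089693e+01, -1.48188809e+01]), 'dq': array([-0.03269879, -0.05140951, -0.00868874,  0.0379597 , -0.02383388,
       -0.0031585 ]), 'effort': array([ 5.69075401e-04, -3.90661991e+01,  1.87403029e+01,  4.22001421e+00,
        1.09914420e-02, -1.81494070e-04]), 'tcp_pos': array([6.24799236e+02, 4.36727134e-02, 4.03664713e+02]), 'ee_rot': array([-1.79995497e+02, -1.22209007e-01,  1.79987646e+02]), 'force': array([ 0.01540351,  0.1426766 , -0.86823813]), 'wrist_torque': array([0.0343106 , 0.00523593, 0.00961294]), 'finger_gap': 1.0011827346150841}
scene {'fx': 526.2954311922584, 'fy': 526.2954311922584, 'cx': 278.6187669852055, 'cy': 211.4643576497855, 'distortion': array([-0.15742212,  0.        ,  0.        ,  0.        ,  0.        ]), 'R': array([[ 0.87280733,  0.48765729, -0.01994338],
       [ 0.28586725, -0.54390937, -0.78895026],
       [-0.39558473,  0.68290041, -0.61413333]]), 't': array([-475.0680701 ,  -25.66888255, 1827.61537056])}
side {'fx': 495.5559503983169
[... 230 characters left out ...]
0.19486008,  0.69070765, -0.6963853 ],
       [ 0.16161125, -0.67768101, -0.71737734]]), 't': array([ 504.15331453,  230.05828562, 1468.26341556])}
wrist {'fx': 333.18747031455234, 'fy': 333.18747031455234, 'cx': 279.39052979070055, 'cy': 207.58928287834877, 'distortion': array([-0.00839861,  0.        ,  0.        ,  0.        ,  0.        ]), 'hand_eye': array([[ 9.99999348e-01,  1.09897682e-03,  3.10990360e-04,
         3.56847284e-01],
       [-1.14213112e-03,  9.61916712e-01,  2.73340328e-01,
        -7.35599922e+01],
       [ 1.24786002e-06, -2.73340505e-01,  9.61917340e-01,
         2.05855450e+01],
       [ 0.00000000e+00,  0.00000000e+00,  0.00000000e+00,
         1.00000000e+00]])}
```

View pics/scene0.png

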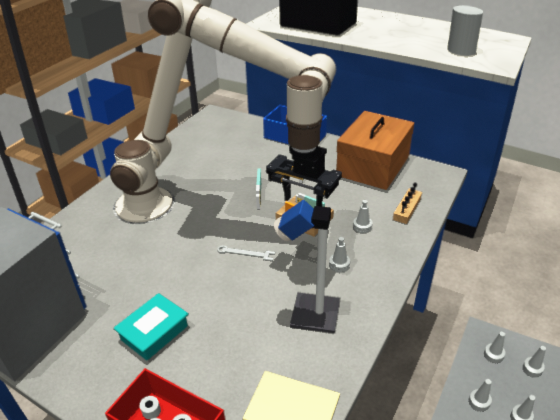

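View pics/side0.png

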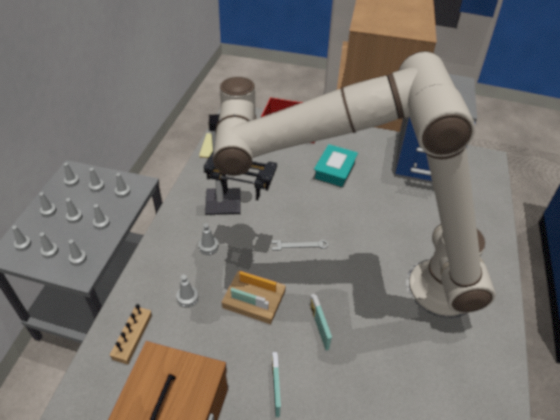

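The side view shows the wooden rack at (255,297), with the amber plate in its back slot (258,283) and a green slide in its front slot (250,298). Two more green slides stand outside the rack at (320,320) and (277,382). The rack slide fits the description because it is in the rack and looks smallest. I'll enlarge it to confirm.

```bash
cat > h.py <<'E'
import numpy as np,cv2
from cell import get_state, optics, r
from scipy.spatial.transform import Rotation as Ro
def cal(n):
    c=optics.get_calibration(n); K=np.array([[c['fx'],0,c['cx']],[0,c['fy'],c['cy']],[0,0,1]])
    if 'R' in c: return K,c['distortion'],c['R'],c['t']
    s=get_state(); T=np.eye(4); T[:3,:3]=Ro.from_euler('xyz',s['ee_rot'],degrees=True).as_matrix(); T[:3,3]=s['tcp_pos']
    T=np.linalg.inv(T@c['hand_eye']); return K,c['distortion'],T[:3,:3],T[:3,3]
def ray(n,uv,z,c=None):
    K,d,R,t=c or cal(n); p=cv2.undistortPoints(np.array([[uv]],float),K,d)[0,0]
    v=R.T@np.array([p[0],p[1],1]); o=-R.T@t; return o+v*(z-o[2])/v[2]
def proj(n,X,c=None):
    K,d,R,t=c or cal(n); return cv2.projectPoints(np.array(X,float).reshape(-1,3),cv2.Rodrigues(R)[0],t,K,d)[0][:,0]
E
python3 - <<'E'
from h import *
a=cv2.imread('pics/side0.png')[225:415,170:350]; w=cv2.imread('pics/wrist0.png')
a=cv2.resize(a,None,fx=3,fy=3,interpolation=2)
cv2.imwrite('pics/cropside.png',a); cv2.imwrite('pics/wristv.png',w)
for uv in [(255,297),(320,320),(277,382)]: print(ray('side',uv,32))
E
```

```text
[526.05883427 201.23272018  32.        ]
[333.74192206 226.94564068  32.        ]
[402.35818762 432.53946556  32.        ]
```

View pics/cropside.png

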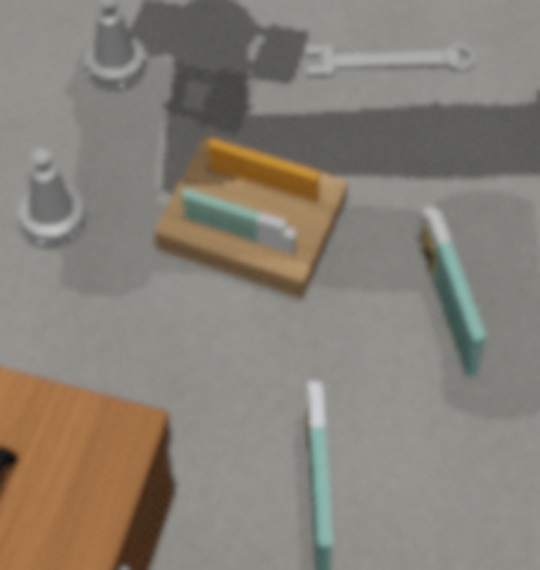

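View pics/wrist0.png

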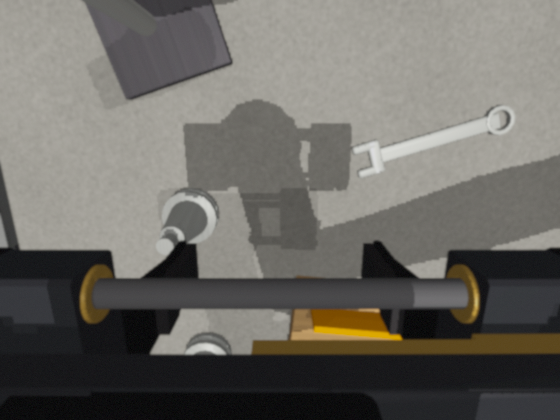

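```bash
python3 - <<'E'
from h import *
f=lambda p:(170+p[0]/3,225+p[1]/3)
A=ray('side',f((183,192)),68);B=ray('side',f((257,216)),68)
C=ray('side',f((295,237)),58);print('slide top',A,B,C,np.degrees(np.arctan2(*(B-A)[1::-1])),np.linalg.norm(B-A))
for n,p in dict(c1=(157,240),c2=(302,293),c3=(346,183),t1=(115,80),t2=(52,210)).items(): print(n,ray('side',f(p),32 if n[0]=='c' else 3))
for n,p in dict(w1=(128,97),w2=(232,63)).items(): print(n,ray('wrist',p,14))
E
```

```text
slide top [590.42650731 216.99225797  68.        ] [517.20681614 224.16865829  68.        ] [479.46229217 230.49715382  58.        ] 174.402211405219 73.57053688645877
c1 [606.33206239 251.53705067  32.        ]
c2 [461.8469093  270.40146118  32.        ]
c3 [452.45744437 141.46472293  32.        ]
t1 [719.21408103  58.82380915   3.        ]
t2 [722.92286172 229.0632186    3.        ]
w1 [783.53381603 -89.78924328  14.        ]
w2 [ 672.55933821 -122.98731976   14.        ]
```

```bash
python3 - <<'E'
import cv2
a=cv2.imread('pics/scene0.png')[180:345,260:370]
cv2.imwrite('pics/reader.png',cv2.resize(a,None,fx=3.6,fy=3.6,interpolation=2))
E
```

```text
(no output)
```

View pics/reader.png

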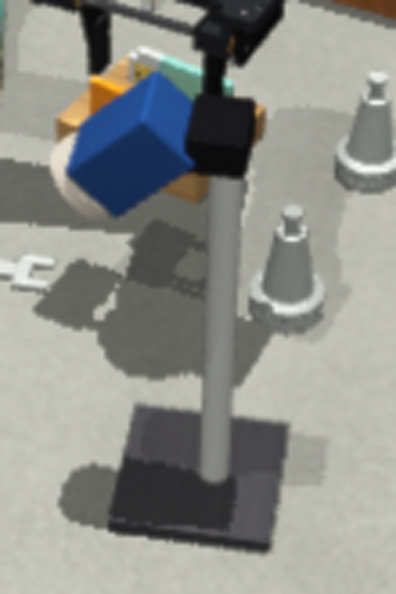

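```bash
python3 - <<'E'
from h import *
f=lambda p:(260+p[0]/3.6-.4,180+p[1]/3.6-.4)
P=[ray('scene',f(p),14) for p in [(138,408),(288,425),(272,542),(110,525)]]
for p in P: print(p)
c=np.mean(P,0);print('c',c)
for i in range(4): d=P[(i+1)%4]-P[i]; print(np.degrees(np.arctan2(d[1],d[0])),np.hypot(*d[:2]))
E
```

```text
[ 678.38588622 -128.90026479   14.        ]
[788.50875082 -90.96534855  14.        ]
[ 825.49449188 -201.18393544   14.        ]
[ 714.53036086 -242.00461642   14.        ]
c [ 751.72987244 -165.7635413    14.        ]
19.007708485464104 116.47361579224818
-71.44993716954414 116.2586854264047
-159.8028059556192 118.23437051025871
107.7221900716339 118.73928331958268
```

Emit:
{"api": "send_rows", "payload": {
  "plan": [
    {"x": 5,"y": 65,"rz": 0.17},
    {"x": 10,"y": 115,"rz": 0.34},
    {"x": 15,"y": 160,"rz": 0.52},
    {"x": 20,"y": 200,"rz": 0.7},
    {"x": 25,"y": 210,"rz": 0.88},
    {"x": 25,"y": 210,"rz": 1.06},
    {"x": 25,"y": 210,"rz": 1.24},
    {"x": 25,"y": 210,"rz": 1.42},
    {"x": 25,"y": 210,"rz": 1.57},
    {"x": 25,"y": 210,"rz": 1.7}
  ],
  "hand": 130,
  "force": 30
}}

```text
validation failed for argument at $.pl...
```

Emit:
{"api": "send_rows", "payload": {
  "plan": [
    {"x": 5,"y": 60,"z": 0,"rx": 0,"ry": 0,"rz": 0.17},
    {"x": 10,"y": 115,"z": 0,"rx": 0,"ry": 0,"rz": 0.34},
    {"x": 15,"y": 160,"z": 0,"rx": 0,"ry": 0,"rz": 0.52},
    {"x": 20,"y": 200,"z": 0,"rx": 0,"ry": 0,"rz": 0.7},
    {"x": 25,"y": 210,"z": 0,"rx": 0,"ry": 0,"rz": 0.88},
    {"x": 25,"y": 210,"z": 0,"rx": 0,"ry": 0,"rz": 1.06},
    {"x": 25,"y": 210,"z": 0,"rx": 0,"ry": 0,"rz": 1.24},
    {"x": 25,"y": 210,"z": 0,"rx": 0,"ry": 0,"rz": 1.42},
    {"x": 25,"y": 210,"z": 0,"rx": 0,"ry": 0,"rz": 1.57},
    {"x": 25,"y": 210,"z": 0,"rx": 0,"ry": 0,"rz": 1.7}
  ],
  "hand": 130,
  "force": 30
}}

```text
clock: 1.4
tcp_pos: [599.8, 210.0, 403.5]
ee_rot: [-179.9, 0.0, 82.3]
force: [0.9, 0.2, 0.3]
finger_gap: 0.494
```

```bash
python3 - <<'E'
from h import *
np.set_printoptions(suppress=True,precision=1)
s=get_state();c=cal('wrist');print(s['joints'],s['tcp_pos'],s['ee_rot'])
w=optics.read_camera('wrist')[:,:,::-1].copy(); cv2.imwrite('pics/w1.png',w)
np.savez('pics/w1.npz',**{k:v for k,v in zip('KdRt',c)})
cv2.imwrite('pics/w1v.png',cv2.resize(w[:260,120:420],None,fx=2.3,fy=2.3,interpolation=2))
E
```

```text
[  33.8   23.1    2.    -0.1  -69.  -131.5] [599.8 210.  403.5] [-179.9    0.    82.3]
```

View pics/w1v.png

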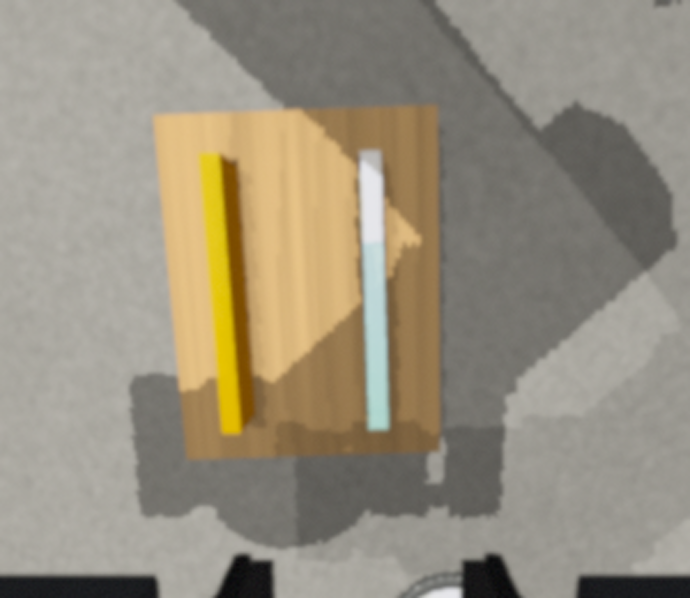

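```bash
python3 - <<'E'
from h import *
np.set_printoptions(suppress=True,precision=2)
z=np.load('pics/w1.npz');c=tuple(z[k] for k in 'KdRt')
f=lambda p:(120+p[0]/2.3-.3,p[1]/2.3-.3)
g=lambda p,h=68:ray('wrist',f(p),h,c)
E=g((378,430));B=g((372.5,243));d=B-E;L=np.linalg.norm(d);u=d/L;print('clear end',E,'bound',B,L,np.degrees(np.arctan2(u[1],u[0])))
a1,a2=g((211,155)),g((231,434));da=a1-a2;print('amber',np.linalg.norm(da),np.degrees(np.arctan2(da[1],da[0])))
O=(E+B)/2+u*17.5;print('slide origin',O, 'grasp',O-u*15)
r1,r2,r3,r4=[g(p,32) for p in[(154,115),(437,106),(440,450),(187,459)]];print('rack',(r1+r2+r3+r4)/4)
for a,b in((r3,r2),(r4,r1),(r1,r2)):d=b-a;print(np.degrees(np.arctan2(d[1],d[0])),np.linalg.norm(d))
E
```

```text
clear end [592.86 216.57  68.  ] bound [518.08 224.08  68.  ] 75.1503824603265 174.26477600503387
amber 109.13017627904561 173.70218422984402
slide origin [538.06 222.07  68.  ] grasp [552.98 220.57  68.  ]
rack [534.14 191.72  32.  ]
174.3335019609718 148.45644816947936
174.13973984030744 149.4404234506684
84.0282962880708 119.06398272785357
```

Emit:
{"api": "send_rows", "payload": {
  "plan": [
    {"x": 4,"y": -30,"z": 20,"rx": 0,"ry": 0,"rz": -0.033},
    {"x": 4,"y": -48,"z": 50,"rx": 0,"ry": 0,"rz": -0.033},
    {"x": 4,"y": -48,"z": 90,"rx": 0,"ry": 0,"rz": -0.033},
    {"x": 4,"y": -48,"z": 125,"rx": 0,"ry": 0,"rz": -0.033},
    {"x": 4,"y": -48,"z": 130,"rx": 0,"ry": 0,"rz": -0.033},
    {"x": 4,"y": -48,"z": 130,"rx": 0,"ry": 0,"rz": -0.033}
  ]
}}

```text
clock: 2.2
tcp_pos: [552.9, 220.7, 274.2]
ee_rot: [-179.9, 0.0, 84.1]
force: [0.5, 1.1, 1.0]
finger_gap: 0.492
```

```bash
python3 - <<'E'
from h import *
np.set_printoptions(suppress=True,precision=2)
s=get_state();print(s['joints'],s['tcp_pos'],s['ee_rot'])
R=Ro.from_euler('xyz',s['ee_rot'],degrees=True).as_matrix()
print(R.T@(np.array([553,220.6,219])-s['tcp_pos']))
E
```

```text
[  37.32   26.15  -13.49   -0.06  -50.45 -133.15] [552.91 220.7  274.19] [-179.9     0.03   84.13]
[-0.06  0.19 55.19]
```

Emit:
{"api": "send_rows", "payload": {
  "plan": [
    {"x": 0,"y": 0,"z": 25,"rx": 0,"ry": 0,"rz": 0},
    {"x": 0,"y": 0,"z": 45,"rx": 0,"ry": 0,"rz": 0},
    {"x": 0,"y": 0,"z": 55,"rx": 0,"ry": 0,"rz": 0},
    {"x": 0,"y": 0,"z": 55,"rx": 0,"ry": 0,"rz": 0}
  ]
}}

```text
clock: 2.7
tcp_pos: [553.1, 220.8, 219.7]
ee_rot: [-179.9, 0.0, 84.2]
force: [-0.4, -0.1, 0.9]
finger_gap: 0.49
```

Emit:
{"api": "send_rows", "payload": {
  "plan": [
    {"x": 0,"y": 0,"z": 0,"rx": 0,"ry": 0,"rz": 0},
    {"x": 0,"y": 0,"z": 0,"rx": 0,"ry": 0,"rz": 0},
    {"x": 0,"y": 0,"z": 0,"rx": 0,"ry": 0,"rz": 0},
    {"x": 0,"y": 0,"z": 0,"rx": 0,"ry": 0,"rz": 0},
    {"x": 0,"y": 0,"z": 0,"rx": 0,"ry": 0,"rz": 0},
    {"x": 0,"y": 0,"z": 0,"rx": 0,"ry": 0,"rz": 0}
  ],
  "hand": 255,
  "force": 30
}}

```text
clock: 3.45
tcp_pos: [553.1, 220.6, 219.8]
ee_rot: [-179.9, 0.0, 84.2]
force: [0.2, -1.5, 1.5]
finger_gap: 0.089
```

Emit:
{"api": "send_rows", "payload": {
  "plan": [
    {"x": 0,"y": 0,"z": -10,"rx": 0,"ry": 0,"rz": 0},
    {"x": 0,"y": 0,"z": -25,"rx": 0,"ry": 0,"rz": 0},
    {"x": 0,"y": 0,"z": -50,"rx": 0,"ry": 0,"rz": 0},
    {"x": 0,"y": 0,"z": -80,"rx": 0,"ry": 0,"rz": 0},
    {"x": 0,"y": 0,"z": -110,"rx": 0,"ry": 0,"rz": 0},
    {"x": 0,"y": 0,"z": -135,"rx": 0,"ry": 0,"rz": 0},
    {"x": 0,"y": 0,"z": -145,"rx": 0,"ry": 0,"rz": 0},
    {"x": 0,"y": 0,"z": -145,"rx": 0,"ry": 0,"rz": 0},
    {"x": 0,"y": 0,"z": -145,"rx": 0,"ry": 0,"rz": 0}
  ]
}}

```text
clock: 4.58
tcp_pos: [553.0, 220.6, 363.6]
ee_rot: [-179.8, 0.1, 84.1]
force: [-0.2, 0.6, -1.2]
finger_gap: 0.09
```

```bash
cat > goal.py <<'E'
from h import *
np.set_printoptions(suppress=True,precision=3)
yaw=np.radians(18.2); ctr=np.array([751.7,-165.8,0])   # reader, mean of both views
rx=np.array([np.cos(yaw),np.sin(yaw),0]);ry=np.array([-rx[1],rx[0],0]);k=np.array([0,0,1.])
H=np.c_[(rx+k)/2**.5,ry,(-rx+k)/2**.5]; lens=ctr-85*rx+285*k
lab=lens-150*H[:,0]
Rs=np.c_[-H[:,1],H[:,0],H[:,2]]           # slide axes
gx,gz=-15,37
O=lab-Rs@[35,4,20]; G=O+Rs@[gx,0,gz]
Rt=np.c_[-Rs[:,1],-Rs[:,0],-Rs[:,2]]      # tool axes
P=G-164*Rt[:,2]
if __name__=='__main__':
    s=get_state();R=Ro.from_euler('xyz',s['ee_rot'],degrees=True).as_matrix()
    print('joints',s['joints'],s['tcp_pos'],s['ee_rot'],s['finger_gap'],s['force'])
    print('lens',lens,'label',lab,'TCP goal',P,Ro.from_matrix(Rt).as_euler('xyz',degrees=True))
    print('shift',R.T@(P-s['tcp_pos']),'rotvec',Ro.from_matrix(R.T@Rt).as_rotvec())
    sl=s['tcp_pos']+R@[0,0,164]; Rc=np.c_[-R[:,1],-R[:,0],-R[:,2]]
    Xl=sl+Rc@([35,4,20]-np.array([gx,0,gz])); print('label now in head',H.T@(Xl-lens),'y angle',np.degrees(np.arccos(Rc[:,1]@H[:,0])))
E
python3 goal.py
```

```text
joints [  37.307   21.019   -7.268   -0.054  -61.918 -133.138] [552.979 220.59  363.63 ] [-179.818    0.105   84.144] 0.09013913331611037 [-0.183  0.628 -1.197]
lens [ 670.952 -192.348  285.   ] label [ 570.193 -225.477  178.934] TCP goal [ 430.306 -218.836  304.092] [-180.    45.  -161.8]
shift [-449.54   -77.004   60.609] rotvec [-0.779 -0.505 -1.871]
label now in head [-94.219 445.788 -50.316] y angle 106.67510684557607
```

Emit:
{"api": "send_rows", "payload": {
  "plan": [
    {"x": -15,"y": -5,"z": -5,"rx": -0.066,"ry": -0.043,"rz": -0.159},
    {"x": -35,"y": -12,"z": -10,"rx": -0.132,"ry": -0.086,"rz": -0.318},
    {"x": -60,"y": -21,"z": -16,"rx": -0.199,"ry": -0.129,"rz": -0.477},
    {"x": -85,"y": -29,"z": -16,"rx": -0.265,"ry": -0.172,"rz": -0.636},
    {"x": -110,"y": -38,"z": -16,"rx": -0.331,"ry": -0.215,"rz": -0.795},
    {"x": -135,"y": -47,"z": -16,"rx": -0.397,"ry": -0.258,"rz": -0.954},
    {"x": -160,"y": -55,"z": -16,"rx": -0.464,"ry": -0.3,"rz": -1.113},
    {"x": -180,"y": -62,"z": -16,"rx": -0.53,"ry": -0.343,"rz": -1.272},
    {"x": -197,"y": -68,"z": -16,"rx": -0.596,"ry": -0.386,"rz": -1.431},
    {"x": -208,"y": -72,"z": -16,"rx": -0.662,"ry": -0.429,"rz": -1.59}
  ]
}}

```text
clock: 5.82
tcp_pos: [466.1, 18.2, 397.0]
ee_rot: [171.5, 36.4, 173.0]
force: [0.4, -0.4, -0.5]
finger_gap: 0.092
```

```bash
python3 goal.py
```

```text
joints [ 18.013   0.351 -46.394  45.171  -9.244 -64.857] [466.054  18.194 396.978] [171.484  36.357 172.978] 0.0920672237567893 [ 0.373 -0.418 -0.51 ]
lens [ 670.952 -192.348  285.   ] label [ 570.193 -225.477  178.934] TCP goal [ 430.306 -218.836  304.092] [-180.    45.  -161.8]
shift [  60.303 -247.487   34.683] rotvec [-0.14  -0.123 -0.343]
label now in head [-50.505 195.058  -0.085] y angle 20.875715857046654
```

```bash
cat > kin.py <<'E'
from goal import *
from scipy.optimize import least_squares
Q=np.array([[14.817,22.09,.38,-.03,-68.41,-14.819],[33.8,23.1,2.0,-.1,-69,-131.5],[37.32,26.15,-13.49,-.06,-50.45,-133.15],[37.307,21.019,-7.268,-.054,-61.918,-133.138],[18.013,.351,-46.394,45.171,-9.244,-64.857]])
X=np.array([[624.8,0,403.66],[599.8,210,403.5],[552.91,220.7,274.19],[552.979,220.59,363.63],[466.054,18.194,396.978]])
E=np.array([[-180,-.12,180],[-179.9,0,82.3],[-179.9,.03,84.13],[-179.818,.105,84.144],[171.484,36.357,172.978]])
ry_=lambda a:Ro.from_euler('y',a,degrees=True).as_matrix()
rz_=lambda a:Ro.from_euler('z',a,degrees=True).as_matrix()
rx_=lambda a:Ro.from_euler('x',a,degrees=True).as_matrix()
def fk(q,p,s4,s6):
    L1,L2,h,d6,a,off,e=p; A=rz_(q[0]); F=A@ry_(q[1]-q[2])
    W=A@np.array([a,off,h])+A@ry_(q[1])@[0,0,L1]+F@[L2,0,e]
    T=F@rx_(s4*q[3])@ry_(-q[4])          # tool axis = x
    t=T@np.array([[0,0,1],[0,1,0],[-1,0,0.]]).T
    return W+d6*T[:,0], T@rx_(s6*q[5])
def rot_tool(M,C): return M@C
if __name__=='__main__':
  for s4 in(1,-1):
    for s6 in(1,-1):
      M=[fk(q,[0]*7,s4,s6)[1] for q in Q]; Rm=[Ro.from_euler('xyz',e,degrees=True).as_matrix() for e in E]
      C=M[0].T@Rm[0]; print(s4,s6,[round(np.degrees(Ro.from_matrix((m@C).T@rr).magnitude()),2) for m,rr in zip(M,Rm)])
    f=lambda p:np.r_[(np.array([fk(q,p,s4,1)[0] for q in Q])-X).ravel(),.02*(p-[575,428,130,100,0,-160,0])]
    o=least_squares(f,[575,428,130,100,0,-160,0]);print(s4,o.x,np.abs(f(o.x)[:15]).max())
E
python3 kin.py
```

```text
1 1 [np.float64(0.0), np.float64(126.61), np.float64(123.27), np.float64(123.32), np.float64(16.79)]
1 -1 [np.float64(0.0), np.float64(0.19), np.float64(0.15), np.float64(0.14), np.float64(90.36)]
1 [ 710.054  407.084  298.26   368.161  -25.91  -161.142  -37.778] 7.146013469101906
-1 1 [np.float64(0.0), np.float64(126.66), np.float64(123.32), np.float64(123.35), np.float64(100.09)]
-1 -1 [np.float64(0.0), np.float64(0.04), np.float64(0.02), np.float64(0.01), np.float64(0.02)]
-1 [ 587.582  344.193  274.396  259.524   76.983 -147.312  -35.519] 48.890310791593066
```

```bash
python3 - <<'E'
s=open('kin.py').read()
s=s.replace("[a,off,h]","[a,0,h]").replace("return W+d6*T[:,0],","return W+d6*T[:,0]+off*T[:,1],")
open('kin.py','w').write(s)
E
python3 kin.py | tail -1
```

```text
-1 [ 565.26   421.604  160.585  124.42     0.337 -159.709   -0.399] 0.43290743591825276
```

```bash
cat > ik.py <<'E'
from kin import *
p=[565.26,421.604,160.585,124.42,.337,-159.709,-.399]
Rm0=Ro.from_euler('xyz',E[3],degrees=True).as_matrix();C=fk(Q[3],p,-1,-1)[1].T@Rm0
lo=np.array([-179.8,-69.3,-61.3,-181,-171,-177]);hi=np.array([179.8,118,80.6,117.6,-9.2,177])
def ik(Pg,Rg,seed):
    def f(q):
        w,M=fk(q,p,-1,-1); return np.r_[w-Pg,300*Ro.from_matrix((M@C).T@Rg).as_rotvec()]
    o=least_squares(f,np.clip(seed,lo+1,hi-1),bounds=(lo,hi)); return o.x,np.abs(o.fun).max()
def target(dist=150,tilt=0,turn=0,dz=0):
    # tilt>0: tool more upright; turn: about world z (deg)
    W=rz_(turn)@Ro.from_rotvec(np.radians(tilt)*ry).as_matrix()
    Rg=W@Rt; S=np.c_[-Rg[:,1],-Rg[:,0],-Rg[:,2]]
    l=lens-dist*H[:,0]+dz*H[:,2]
    return l-S@([35,4,20]-np.array([gx,0,gz]))-164*Rg[:,2],Rg
if __name__=='__main__':
    now=get_state()['joints']
    for dist in(150,130):
      for tilt in(0,8,12):
        for turn in(0,):
            Pg,Rg=target(dist,tilt,turn)
            res=[ik(Pg,Rg,s) for s in (now,[10,0,-45,90,-30,-60],[0,10,-30,30,-30,0],[-10,0,-40,0,-25,0],[0,0,-40,-60,-30,60],[-30,0,-40,-60,-30,60])]
            print(dist,tilt,turn,Pg)
            for x in {tuple(q.round(0)) for q,e in res if e<1}: print('   ',np.array(x))
E
python3 ik.py
```

```text
150 0 0 [ 430.306 -218.836  304.092]
    [-22.  12. -18. -53. -35.  79.]
150 8 0 [ 448.062 -212.998  321.08 ]
    [-15.  11. -19. -37. -34.  60.]
150 12 0 [ 457.741 -209.816  328.555]
    [-13.  11. -19. -30. -34.  52.]
130 0 0 [ 443.74  -214.419  318.234]
    [-20.  11. -17. -51. -35.  75.]
130 8 0 [ 461.497 -208.581  335.222]
    [-14.  11. -17. -35. -34.  57.]
130 12 0 [ 471.176 -205.399  342.697]
    [-11.  11. -17. -28. -35.  49.]
```

```bash
cat > way.py <<'E'
from ik import *
import sys
def rel(Pg,Rg):
    s=get_state();R=Ro.from_euler('xyz',s['ee_rot'],degrees=True).as_matrix()
    print(R.T@(Pg-s['tcp_pos']),Ro.from_matrix(R.T@Rg).as_rotvec())
    key=Ro.from_matrix(R.T@Rg).as_rotvec(); q=s['joints']
    for f in np.linspace(.1,1,10):
        q,e=ik(s['tcp_pos']+f*(Pg-s['tcp_pos']),R@Ro.from_rotvec(f*key).as_matrix(),q); print(q.round(0),round(e,1))
if __name__=='__main__':
    if sys.argv[1]=='mid': rel(np.array([480,-60,380.]),target(tilt=40)[1])
    else: rel(*target(150,4,0))
E
python3 way.py mid
```

```text
[ -8.78  -79.145  16.002] [-0.015  0.567 -0.375]
[ 21.   1. -40.  26. -17. -46.] 0.0
[ 21.   2. -36.  16. -23. -34.] 0.0
[ 20.   2. -33.  10. -28. -25.] 0.0
[ 19.   3. -31.   6. -32. -18.] 0.0
[ 18.   4. -28.   3. -36. -12.] 0.0
[ 16.   5. -27.   1. -40.  -8.] 0.0
[ 15.   6. -25.   0. -44.  -3.] 0.0
[ 14.   7. -24.  -1. -48.   0.] 0.0
[ 13.   8. -23.  -1. -51.   3.] 0.0
[ 12.   9. -22.  -1. -55.   7.] 0.0
```

Emit:
{"api": "send_rows", "payload": {
  "plan": [
    {"x": -1,"y": -5,"z": 1,"rx": 0,"ry": 0.057,"rz": -0.038},
    {"x": -2,"y": -13,"z": 3,"rx": 0,"ry": 0.115,"rz": -0.075},
    {"x": -3,"y": -24,"z": 5,"rx": 0,"ry": 0.175,"rz": -0.115},
    {"x": -4,"y": -34,"z": 7,"rx": 0,"ry": 0.24,"rz": -0.16},
    {"x": -5,"y": -45,"z": 9,"rx": 0,"ry": 0.32,"rz": -0.21},
    {"x": -6,"y": -56,"z": 11,"rx": 0,"ry": 0.4,"rz": -0.265},
    {"x": -7,"y": -67,"z": 13,"rx": -0.01,"ry": 0.48,"rz": -0.32},
    {"x": -9,"y": -79,"z": 16,"rx": -0.015,"ry": 0.567,"rz": -0.375},
    {"x": -9,"y": -79,"z": 16,"rx": -0.015,"ry": 0.567,"rz": -0.375}
  ]
}}

```text
clock: 6.95
tcp_pos: [480.5, -60.2, 378.7]
ee_rot: [179.9, 4.9, -161.9]
force: [-0.3, 0.1, -1.8]
finger_gap: 0.089
```

```bash
python3 way.py fin; python3 goal.py
```

```text
[  93.109 -135.267   57.947] [ 0.    -0.63  -0.003]
[ 10.   8. -23.  -2. -50.   9.] 0.0
[  8.   8. -24.  -3. -46.  12.] 0.0
[  6.   8. -25.  -5. -42.  16.] 0.0
[  3.   8. -26.  -8. -38.  21.] 0.0
[  0.   8. -25. -12. -35.  26.] 0.0
[ -3.   8. -25. -17. -33.  33.] 0.0
[ -6.   9. -24. -23. -32.  41.] 0.0
[-10.   9. -22. -30. -32.  50.] 0.0
[-14.  10. -20. -37. -32.  60.] 0.0
[-19.  11. -19. -45. -34.  69.] 0.0
joints [ 11.964   8.66  -21.957  -0.711 -54.533   6.488] [480.48  -60.239 378.723] [ 179.939    4.886 -161.939] 0.0890457574299796 [-0.339  0.068 -1.756]
lens [ 670.952 -192.348  285.   ] label [ 570.193 -225.477  178.934] TCP goal [ 430.306 -218.836  304.092] [-180.    45.  -161.8]
shift [ 102.876 -135.297   65.965] rotvec [-0.    -0.7   -0.003]
label now in head [-146.178  135.137   24.087] y angle 40.114267459916626
```

Emit:
{"api": "send_rows", "payload": {
  "plan": [
    {"x": 9,"y": -13,"z": 6,"rx": 0,"ry": -0.063,"rz": 0},
    {"x": 19,"y": -27,"z": 12,"rx": 0,"ry": -0.126,"rz": 0},
    {"x": 28,"y": -41,"z": 17,"rx": 0,"ry": -0.189,"rz": 0},
    {"x": 37,"y": -54,"z": 23,"rx": 0,"ry": -0.252,"rz": 0},
    {"x": 47,"y": -68,"z": 29,"rx": 0,"ry": -0.315,"rz": 0},
    {"x": 56,"y": -81,"z": 35,"rx": 0,"ry": -0.378,"rz": 0},
    {"x": 65,"y": -95,"z": 41,"rx": 0,"ry": -0.441,"rz": 0},
    {"x": 74,"y": -108,"z": 46,"rx": 0,"ry": -0.504,"rz": 0},
    {"x": 84,"y": -122,"z": 52,"rx": 0,"ry": -0.567,"rz": 0},
    {"x": 93,"y": -135,"z": 58,"rx": 0,"ry": -0.63,"rz": -0.003}
  ]
}}

```text
clock: 8.2
tcp_pos: [438.4, -215.6, 312.3]
ee_rot: [180.0, 41.1, -161.8]
force: [-0.8, -0.5, -1.6]
finger_gap: 0.092
```

Emit:
{"api": "send_rows", "payload": {
  "plan": [
    {"x": 0,"y": 0,"z": 0,"rx": 0,"ry": 0,"rz": 0},
    {"x": 0,"y": 0,"z": 0,"rx": 0,"ry": 0,"rz": 0},
    {"x": 0,"y": 0,"z": 0,"rx": 0,"ry": 0,"rz": 0},
    {"x": 0,"y": 0,"z": 0,"rx": 0,"ry": 0,"rz": 0}
  ]
}}

```text
clock: 8.7
tcp_pos: [438.6, -214.9, 312.4]
ee_rot: [-180.0, 41.1, -161.7]
force: [-0.5, -0.3, -1.9]
finger_gap: 0.089
```

```bash
python3 goal.py; python3 - <<'E'
from h import *
import goal as g
s=get_state();R=Ro.from_euler('xyz',s['ee_rot'],degrees=True).as_matrix();Rc=np.c_[-R[:,1],-R[:,0],-R[:,2]]
O=s['tcp_pos']+R@[0,0,164]-Rc@[g.gx,0,g.gz]
out=[]
for n,(u,v,w,h) in dict(scene=(210,140,200,210),side=(140,140,170,178)).items():
    im=optics.read_camera(n)[:,:,::-1].copy(); cv2.imwrite(f'pics/{n}F.png',im)
    a=cv2.resize(im[v:v+h,u:u+w],None,fx=3*140/w if 0 else 400/w,fy=400/w,interpolation=2)
    k=400/w
    for X in [O+Rc@[35,4,20],g.lens,O+Rc@[-55,4,0],O+Rc@[55,4,0],O+Rc@[-55,4,50]]:
        q=(proj(n,X)[0]-[u,v]+.5)*k; cv2.drawMarker(a,tuple(int(t) for t in q),(0,0,255),1,8,1)
    out.append(a[:418])
cv2.imwrite('pics/F.png',np.hstack(out))
E
```

```text
joints [-18.615  11.209 -18.7   -45.194 -33.745  69.421] [ 438.569 -214.874  312.444] [-179.996   41.067 -161.744] 0.08900998787206392 [-0.526 -0.341 -1.899]
lens [ 670.952 -192.348  285.   ] label [ 570.193 -225.477  178.934] TCP goal [ 430.306 -218.836  304.092] [-180.    45.  -161.8]
shift [12.339 -1.174  0.326] rotvec [ 0.001 -0.069  0.001]
label now in head [-150.058    1.29    -0.4  ] y angle 3.933066097672398
```

View pics/F.png

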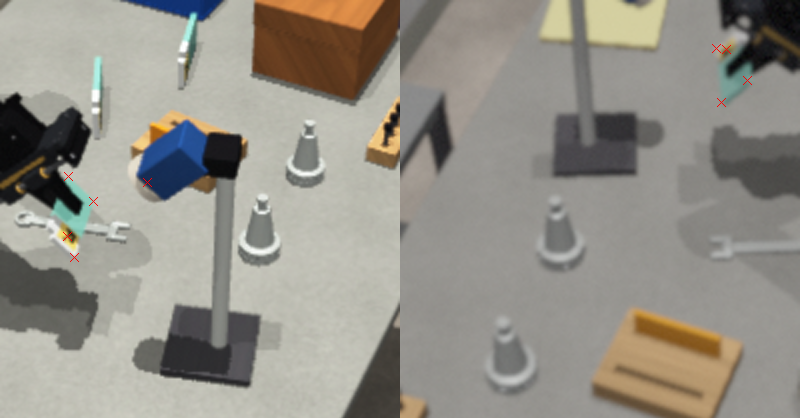

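The scene crop shows the label marker on the yellow label at (66,237) and the lens marker on the white ring at (146,182). The empty slot and the untouched amber plate are in the side view, around (660,380) and (678,335). I'll hand in.

```bash
python3 -c "
from cell import r,get_state
print(r.finish_job()); s=get_state(); print(s['clock'],s['tcp_pos'],s['finger_gap'])"
```

```text
the job is handed in; nothing more can be done
None
the job is handed in; nothing more can be done
```

I took the notched slide from the rack by its clear end, with the pads centred about 35 mm from the frosted part. I lifted it out and tipped it, notched edge uppermost, in front of the reader. I handed in at about 8.9 s with the slide still in the gripper; no verdict was reported.

**Final pose:** computed from the arm's measured pose and my estimate of the reader, the label is 150 mm from the lens, about 1 mm off the line of sight and 4° off square. I chose that tilt to keep the arm away from a joint limit.

**Grip and pictures:** the grip was steady at a 7.7 mm opening. In the last scene and side pictures the predicted label and lens points fell on the real ones. The slot was empty, and the amber plate and the other bench items in view looked undisturbed. I compared them by eye only. The teal box was outside those crops, so I did not check it, though the arm did not go near it.

**Disagreements:** two views of the reader differed by about 5 mm and 1.6°, well inside tolerance. The first move call was refused until I gave every field in each row. On the way over, the fifth joint came very close to its limit (-9.24° against -9.14°), so I went round through a more upright tool pose.

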